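Put the gauging masters back on their outlines

ROBOT

A 6-joint arm with a two-finger parallel gripper is mounted at the origin on the work surface. World frame = base frame: x ahead of the robot, y to its left, z up, the work surface at z = 0. Lengths are in m, angles in rad, forces in N, time in s.
With the tool pointing down it reaches from about 0.25 to 0.775 m from the base axis. Payload 4 kg.
Tool frame: the origin (TCP) lies midway between the tips of the shut fingers; the grasp point (between the pads) lies 19 mm behind it; z points along the fingers, y is the line along which they close (so a half turn about z gives the same grasp; the last joint's range is limited). The gripper opens to 85 mm and grips with 20 to 120 N. Pads are 22 mm wide; open, the fingers measure 114 mm over their backs; the gripper's body (76 mm by 85 mm) begins 54 mm behind the grasp point. The pads swing forward as they close: fully open they stand 13 mm farther back than shut.
Start: joints at [-1.268, 0.087, 1.371, -0, 1.684, -0.103], TCP at [0.217, -0.505, 0.231] pointing down, gripper open.
Joint ranges: [-3.1, 3.1], [-0.76, 2.03], [0.27, 2.55], [-1.08, 4.22], [0.17, 2.65], [-2.57, 2.57]. Speed limits (rad/s): [2.79, 2.79, 3.14, 3.14, 3.14, 3.14].

INTERFACE

Orientations are given as a unit quaternion [x, y, z, w].
In Python, from cell import robot gives the robot as it stands. The module is installed in compiled form; this text tells all that it offers.
- The arm moves only by the shell command python3 -m crank 'ROWS' [OPENING] [FORCE]. ROWS is JSON, a list of rows, each an object of numbers: "dx", "dy", "dz": the shift along the world's x, y, z in cm; "roll": the turn about the world's z in degrees. A call has 1 to 12 rows; each row shifts and turns the commanded pose from where the row before left it; what a row does not reach is not made up. A row lasts 1/10 s, in which the tool goes at most 50 mm and 8.59 degrees, less where a joint would pass 70% of its speed; a pose out of reach is approached as far as the arm can. A call is refused whole if a number of a shift passes 5 or a number of a turn 8.59, either way. A call with a gripper value outside its range is refused whole. OPENING is the opening, from 0 (shut) to 1 (fully open), set as the call begins (- or left out, the last holds). The fingers move at their own pace and stop on an object; FORCE is the grip in N (left out, the last holds). Time passes only in rows, so rows that do not move let the fingers close. It gives the time, the measured TCP pose, the force, the opening and the grip force at its end, in the units of the state.
- robot.observe(): the state, without advancing time (a new reading comes with each control period).
- robot.snapshot(name): name is "side" or "top"; returns the picture (480x640x3 uint8, blue, green, red); there is no depth.
- robot.camera_model(name): a dict with "fov_y" (degrees; the focal length in pixels is half the picture's height over the tangent of half this angle, whatever the lens; pixels are square), "cx", "cy" (the principal point, pixels), "cam_to_world" (4x4, takes a point from camera to world coordinates). Camera axes: x right, y down, z forward; pixel columns grow to the right and rows downward; lengths in m; the calibration is good to about 2 mm. A picture is of the moment at which its call begins. camera_model takes no time and is no camera call.
- robot.job_done(): hands the job in; it is judged then, once.
The state is a dict: "clock": time; "joint_pos": joint angles; "joint_velocities": joint speeds; "joint_efforts": joint torques, N m; "tool_pos": TCP position; "ee_rot": TCP orientation; "force": force on the tool from outside, world axes, zero at the start; "ft_torque": the same for the moment, N m; "width": finger opening in m; "finger_force": force on a finger pad.
Only numpy, scipy, OpenCV 4.12 (cv2) and the standard library are available. Lean on these libraries where they do the work, as an engineer would, in place of code of your own. Each camera call takes 0.05 s, during which the arm holds its last target. There are 200 camera calls.

TASK

The measuring is finished: put each of the four loose steel masters (large ring, small ring, square plate, two-hole bar) down flat on the dark pad that shows its own outline, covering the white outline, with the square and the bar turned to line up with it. Set each one down and let go; do not drop it. Leave the two standing micrometers where they are.

Things in the scene. Friction and masses are not known exactly. Their poses are not given: they have to be found in the camera images.
- large_ring: Loose plain steel ring lying flat: outside diameter 62 mm, bore 44 mm, 20 mm high, about 0.24 kg. Origin: centre of its underside; z up along its axis. Yaw does not matter. (The far larger rings fixed at the left end of the bench, 110 mm across, are other stock.)
- small_ring: Loose plain steel ring lying flat: outside diameter 40 mm, bore 24 mm, 20 mm high, about 0.13 kg. Origin: centre of its underside; z up along its axis. Yaw does not matter.
- square_master: Loose square steel plate lying flat: 46 x 46 mm, 20 mm high, one 22 mm bore in the middle, about 0.27 kg. Origin: centre of its underside; x and y square to its sides, z up. All four quarter turns are alike.
- bar_master: Loose oblong steel bar lying flat: 64 mm along its x, 28 mm along its y, 20 mm high, two 11 mm holes on its x axis, about 0.25 kg. Origin: centre of its underside; z up. A half turn makes no difference.
- pad_large_ring: Fixed flat dark pad, 90 x 90 mm, 8 mm thick, with a flat white inlay in its middle: a ring of 62 mm outside and 44 mm inside diameter. Lies anywhere among the parts, turned up to 45 degrees either way. Origin: centre of the pad's underside on the bench, so the resting surface is at 8 mm;  z up.
- pad_small_ring: Fixed flat dark pad, 90 x 90 mm, 8 mm thick, with a flat white inlay in its middle: a ring of 40 mm outside and 24 mm inside diameter. Lies anywhere among the parts, turned up to 45 degrees either way. Origin: centre of the pad's underside on the bench, so the resting surface is at 8 mm;  z up.
- pad_square: Fixed flat dark pad, 90 x 90 mm, 8 mm thick, with a flat white inlay in its middle: a 46 mm square with a 22 mm dark disc in it. Lies anywhere among the parts, turned up to 45 degrees either way. Origin: centre of the pad's underside on the bench, so the resting surface is at 8 mm; x and y lie along the sides of the square; z up.
- pad_bar: Fixed flat dark pad, 90 x 90 mm, 8 mm thick, with a flat white inlay in its middle: an oblong 64 mm along the pad's x and 28 mm along its y, with two dark discs. Lies anywhere among the parts, turned up to 45 degrees either way. Origin: centre of the pad's underside on the bench, so the resting surface is at 8 mm;  z up.
- mic_a: Bystander: a loose bore micrometer standing upright on its round foot (48 mm across), 155 mm tall, grey metal, 0.4 kg, beyond the work on the far side of the bench; tips easily. To be left standing where it is. Origin: centre of its underside; z up along its axis.
- mic_b: Bystander: a loose bore micrometer standing upright on its round foot (48 mm across), 155 mm tall, grey metal, 0.4 kg, beyond the work on the far side of the bench; tips easily. To be left standing where it is. Origin: centre of its underside; z up along its axis.
Not all that is in view belongs to the job. What is shaped like the small_ring but red is not meant.

How it is judged:
At the end, for the whole second after the job is handed in: Each master lies flat on the pad with its own outline, its centre within 10 mm of the pad's centre, the square and the bar turned to within 0.22 rad (about 12 degrees) of their outlines, all released and at rest, and both micrometers still upright within 20 mm of where they stood (horizontal distance between large_ring and pad_large_ring below 0.01 m and z of large_ring in the frame of pad_large_ring between 0.005 and 0.012 m and angle between each of large_ring, small_ring, square_master, bar_master, mic_a, mic_b's own z axis and vertical below 0.1 rad and linear speed of each of large_ring, small_ring, square_master, bar_master below 0.02 m/s and angular speed of each of large_ring, small_ring, square_master, bar_master below 0.2 rad/s and horizontal distance between small_ring and pad_small_ring below 0.01 m and z of small_ring in the frame of pad_small_ring between 0.005 and 0.012 m and horizontal distance between square_master and pad_square below 0.01 m and z of square_master in the frame of pad_square between 0.005 and 0.012 m and horizontal distance between bar_master and pad_bar below 0.01 m and z of bar_master in the frame of pad_bar between 0.005 and 0.012 m and (angle between the x axis of square_master and the x axis of pad_square, either way round below 0.22 rad or angle between the x axis of square_master and the y axis of pad_square, either way round below 0.22 rad) and angle between the x axis of bar_master and the x axis of pad_bar, either way round below 0.22 rad and distance of each of mic_a, mic_b from where it was at the start of the episode below 0.02 m); the robot touches nothing.
It fails at once if a standing micrometer is shifted more than 20 mm or tipped over ((distance of mic_a from where it was at the start of the episode above 0.02 m or angle between mic_a's own z axis and vertical above 0.3 rad) or (distance of mic_b from where it was at the start of the episode above 0.02 m or angle between mic_b's own z axis and vertical above 0.3 rad)).
It fails at once if a master is let go while its underside is more than 40 mm above the bench (dropped or thrown) ((height (world z) of large_ring above 0.04 m and contact force between the fingers and large_ring below 0.001 N) or (height (world z) of small_ring above 0.04 m and contact force between the fingers and small_ring below 0.001 N) or (height (world z) of square_master above 0.04 m and contact force between the fingers and square_master below 0.001 N) or (height (world z) of bar_master above 0.04 m and contact force between the fingers and bar_master below 0.001 N)).
It also fails if it takes over 90 s, if anything falls off the work surface, if the arm or the gripper's body presses on something with over 40 N, if the wrist force passes 120 N, or if a joint passes its speed limit or range.

## Working session

There is one attempt and no reset: what is moved stays moved. The work goes in short steps, Python scripts to look and compute and a shell command to move; the robot and the scene stay as the last step left them, time stands still between calls to the robot, and variables do not carry over. Pictures are saved under pics/ and viewed, at most 14 in all, crops included, and the job is handed in when it is done.

```bash
mkdir -p pics
python3 - <<'E'
from cell import robot
import cv2,json
for n in("top","side"):
    im=robot.snapshot(n);cv2.imwrite(f"pics/{n}0.png",im)
    m=robot.camera_model(n);print(n,m)
s=robot.observe();print(s["clock"],s["tool_pos"],s["ee_rot"],s["width"],s["joint_pos"])
E
```

```text
top {'fov_y': 54.206262729029476, 'cx': 318.4775437804311, 'cy': 238.85387358596978, 'cam_to_world': array([[ 0.02998225, -0.9992034 ,  0.02633704,  0.52716522],
       [-0.99942658, -0.03038289, -0.01494614, -0.01387721],
       [ 0.01573443, -0.02587382, -0.99954138,  0.91605159],
       [ 0.        ,  0.        ,  0.        ,  1.        ]])}
side {'fov_y': 53.33952524396836, 'cx': 316.1947167858604, 'cy': 237.74248927280536, 'cam_to_world': array([[ 0.99528701, -0.05938554,  0.07666237,  0.5035756 ],
       [-0.09606242, -0.49570047,  0.86316456, -0.84803586],
       [-0.01325792, -0.86646085, -0.49906896,  0.5098702 ],
       [ 0.        ,  0.        ,  0.        ,  1.        ]])}
0.1 [ 0.21695441 -0.50489017  0.23020282] [ 9.79485703e-01  2.01510945e-01 -1.20523431e-04 -1.04001021e-03] 0.08559150068604057 [-1.26810698e+00  8.79143583e-02  1.37217247e+00 -3.28375934e-05
  1.68359951e+00 -1.03115067e-01]
```

View pics/top0.png

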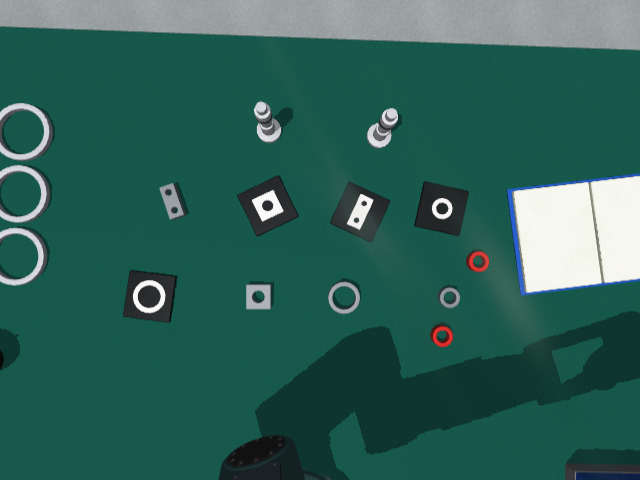

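View pics/side0.png

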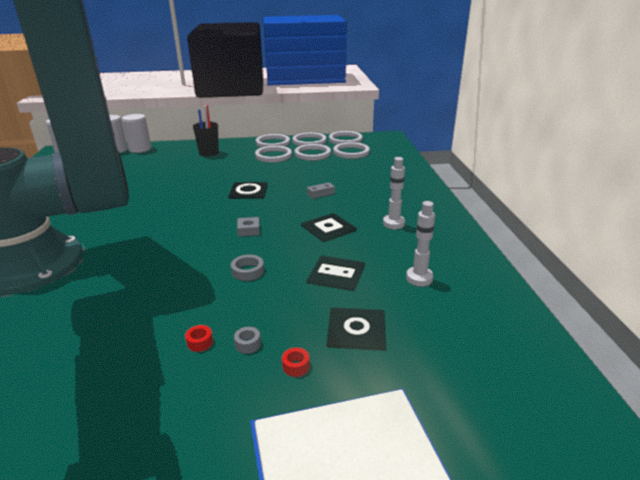

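The top view shows these positions:
- **Masters:** bar (172,201), square (258,296), large ring (344,297), small ring (450,297).
- **Pads:** large (149,296), square (267,206), bar (360,211), small (441,208).
- **Micrometers:** (268,130) and (380,135).
- **Red decoys:** (478,261) and (442,336).

The side view agrees. Next I'll segment the parts and triangulate.

```bash
cat > h.py <<'E'
import cv2,numpy as np
from cell import robot
def ray(n,uv):
    m=robot.camera_model(n);f=240/np.tan(np.radians(m["fov_y"]/2));T=m["cam_to_world"]
    return T[:3,3],T[:3,:3]@np.array([(uv[0]-m["cx"])/f,(uv[1]-m["cy"])/f,1])
def at(n,uv,z):
    o,d=ray(n,uv);return o+d*(z-o[2])/d[2]
def proj(n,P):
    m=robot.camera_model(n);f=240/np.tan(np.radians(m["fov_y"]/2));T=m["cam_to_world"]
    q=T[:3,:3].T@(np.array(P)-T[:3,3]);return q[:2]/q[2]*f+[m["cx"],m["cy"]]
def tri(u,v):
    a,d=ray("top",u);b,e=ray("side",v)
    k=np.linalg.lstsq(np.c_[d,-e],b-a,rcond=None)[0];p=a+k[0]*d;q=b+k[1]*e
    return (p+q)/2,np.linalg.norm(p-q)
def blob(im,uv,r=32,white=False):
    """low-saturation bright blob nearest to uv: filled contour"""
    h=cv2.cvtColor(im,cv2.COLOR_BGR2HSV)
    m=((h[...,1]<70)&(h[...,2]>(150 if white else 75))).astype(np.uint8)
    cs,_=cv2.findContours(m,cv2.RETR_EXTERNAL,cv2.CHAIN_APPROX_NONE)
    cs=[c for c in cs if cv2.contourArea(c)>40]
    return min(cs,key=lambda c:np.hypot(*(np.array(cv2.minAreaRect(c)[0])-uv)))
def cen(c):
    M=cv2.moments(c);return np.array([M["m10"],M["m01"]])/M["m00"]
E
python3 - <<'E'
from h import *
t=cv2.imread("pics/top0.png");s=cv2.imread("pics/side0.png")
M=dict(bar=((172,201),(321,190)),square=((258,296),(248,226)),large=((344,297),(247,267)),small=((450,297),(247,340)))
P=dict(large=((149,296),(248,188)),square=((267,206),(329,226)),bar=((360,211),(336,270)),small=((441,208),(356,325)))
for D,w,z in((M,False,.02),(P,True,.008)):
  for k,(a,b) in D.items():
    ca,cb=blob(t,a,white=w),blob(s,b,white=w)
    p,e=tri(cen(ca),cen(cb))
    W=np.array([at("top",q[0],z)[:2] for q in ca],np.float32)
    (c,sz,an)=cv2.minAreaRect(W*1000)
    print("pad" if w else "part",k,"tri",p.round(4),"gap",round(e,4),"| top@z",at("top",cen(ca),z)[:2].round(4),"rect",np.round(c,1),np.round(sz,1),round(an,1))
rows=[]
for im,i in((t,0),(s,1)):
  rows.append(np.hstack([cv2.resize(im[v[i][1]-25:v[i][1]+25,v[i][0]-25:v[i][0]+25],(200,200),interpolation=cv2.INTER_CUBIC) for v in M.values()]))
cv2.imwrite("pics/m.png",np.vstack(rows))
E
```

```text
part bar tri [0.6151 0.2585 0.0097] gap 0.0011 | top@z [0.6146 0.2554] rect [614.5 255.5] [65.5 28.5] 21.0
part square tri [0.4368 0.0855 0.0102] gap 0.0016 | top@z [0.4386 0.0844] rect [438.6  84.4] [45.5 45.7] 1.7
part large tri [ 0.4392 -0.0792  0.0107] gap 0.0012 | top@z [ 0.4407 -0.0785] rect [440.9 -78.8] [59.3 60.6] 46.6
part small tri [ 0.4451 -0.2836  0.012 ] gap 0.0016 | top@z [ 0.4466 -0.2811] rect [ 447.1 -281.3] [38.2 36.5] 1.3
pad large tri [0.4304 0.2952 0.0077] gap 0.0014 | top@z [0.4311 0.2951] rect [431. 295.] [59.8 60.5] 47.0
pad square tri [0.6126 0.0739 0.0082] gap 0.0008 | top@z [0.613  0.0739] rect [613.   73.8] [46.4 45.9] 27.1
pad bar tri [ 0.6065 -0.1062  0.0079] gap 0.0011 | top@z [ 0.6071 -0.1062] rect [ 607.  -106.3] [28.6 64.7] 66.6
pad small tri [ 0.6178 -0.2658  0.0075] gap 0.0011 | top@z [ 0.6182 -0.2658] rect [ 618.5 -266.3] [38.5 38.9] 46.5
```

View pics/m.png

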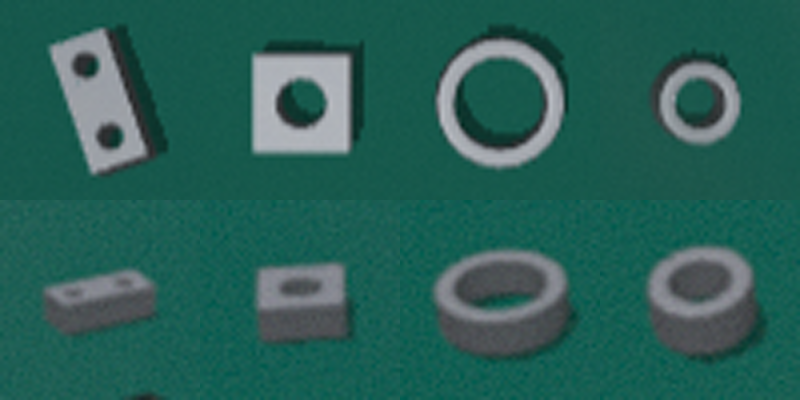

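The triangulated heights match the text. The masters' body centroids come out at about 10 mm, so they lie on the bench and are 20 mm tall. The pad faces are at about 8 mm, and the sizes fit to 1–2 mm. I'll start with the small ring and close along y, away from the red rings.

```bash
python3 -m crank '[{"dx":2.87,"dy":2.79,"dz":-1.5,"roll":-2.9},{"dx":2.87,"dy":2.79,"dz":-1.5,"roll":-2.9},{"dx":2.87,"dy":2.79,"dz":-1.5,"roll":-2.9},{"dx":2.87,"dy":2.79,"dz":-1.5,"roll":-2.9},{"dx":2.87,"dy":2.79,"dz":-1.5,"roll":-2.9},{"dx":2.87,"dy":2.79,"dz":-1.5,"roll":-2.9},{"dx":2.87,"dy":2.79,"dz":-1.5,"roll":-2.9},{"dx":2.87,"dy":2.79,"dz":-1.5,"roll":-2.9},{},{},{}]' 0.75 40
```

```text
invalid input at $[8]: expected keys dx, dy, dz, roll
```

```bash
python3 -m crank '[{"dx":2.87,"dy":2.79,"dz":-1.5,"roll":-2.9},{"dx":2.87,"dy":2.79,"dz":-1.5,"roll":-2.9},{"dx":2.87,"dy":2.79,"dz":-1.5,"roll":-2.9},{"dx":2.87,"dy":2.79,"dz":-1.5,"roll":-2.9},{"dx":2.87,"dy":2.79,"dz":-1.5,"roll":-2.9},{"dx":2.87,"dy":2.79,"dz":-1.5,"roll":-2.9},{"dx":2.87,"dy":2.79,"dz":-1.5,"roll":-2.9},{"dx":2.87,"dy":2.79,"dz":-1.5,"roll":-2.9},{"dx":0,"dy":0,"dz":0,"roll":0},{"dx":0,"dy":0,"dz":0,"roll":0}]' 0.75 40
cat > st.py <<'E'
import sys
from h import *
s=robot.observe();q=s["ee_rot"];p=s["tool_pos"]
phi=np.degrees(2*np.arctan2(q[1],q[0]))-90
print("t",round(s["clock"],2),"tcp mm",(p*1000).round(1),"phi",round(phi,2),"w",round(s["width"]*1000,1),"ff",round(float(np.max(s["finger_force"])),1),"F",np.round(s["force"],1),"j",np.round(s["joint_pos"],2))
if len(sys.argv)>2:
    g=np.array([float(a) for a in sys.argv[1:]]);r=(g[3]-phi+90)%180-90
    print("to go cm",((g[:3]-p*1000)/10).round(2),"roll",round(r,2))
E
python3 st.py 446.5 -282 5 -90
```

```text
clock: 1.1
tool_pos: [0.4465, -0.2813, 0.1104]
ee_rot: [1.0, 0.002, -0.001, -0.0]
force: [0.2, -0.6, -0.3]
width: 0.0641
finger_force: 0.0
t 1.1 tcp mm [ 446.5 -281.3  110.4] phi -89.8 w 64.1 ff 0.0 F [ 0.2 -0.6 -0.3] j [-0.67  0.1   1.6  -0.    1.44  0.9 ]
to go cm [ -0.    -0.07 -10.54] roll -0.2
```

```bash
python3 -m crank '[{"dx":0,"dy":-0.07,"dz":-3,"roll":0},{"dx":0,"dy":0,"dz":-3,"roll":0},{"dx":0,"dy":0,"dz":-2.5,"roll":0},{"dx":0,"dy":0,"dz":-1.3,"roll":0},{"dx":0,"dy":0,"dz":-0.7,"roll":0},{"dx":0,"dy":0,"dz":0,"roll":0},{"dx":0,"dy":0,"dz":0,"roll":0}]'; python3 st.py;  python3 -m crank '[{"dx":0,"dy":0,"dz":0,"roll":0},{"dx":0,"dy":0,"dz":0,"roll":0},{"dx":0,"dy":0,"dz":0,"roll":0},{"dx":0,"dy":0,"dz":0,"roll":0},{"dx":0,"dy":0,"dz":0,"roll":0},{"dx":0,"dy":0,"dz":0,"roll":0},{"dx":0,"dy":0,"dz":0,"roll":0},{"dx":0,"dy":0,"dz":0,"roll":0}]' 0 40;python3 st.py 618.3 -266 60 -90
```

```text
clock: 1.8
tool_pos: [0.4474, -0.2838, 0.0077]
ee_rot: [1.0, 0.0, 0.001, 0.001]
force: [-0.2, -0.4, -0.5]
width: 0.0641
finger_force: 0.0
t 1.8 tcp mm [ 447.4 -283.8    7.7] phi -89.98 w 64.1 ff 0.0 F [-0.2 -0.4 -0.5] j [-0.67  0.2   1.71 -0.    1.23  0.9 ]
clock: 2.6
tool_pos: [0.4477, -0.2836, 0.0081]
ee_rot: [1.0, 0.001, 0.001, 0.001]
force: [-0.6, 0.2, 5.8]
width: 0.0376
finger_force: 40.4
t 2.6 tcp mm [ 447.7 -283.6    8.1] phi -89.94 w 37.6 ff 40.4 F [-0.6  0.2  5.8] j [-0.67  0.2   1.71 -0.    1.23  0.9 ]
to go cm [17.06  1.76  5.19] roll -0.06
```

```bash
python3 -m crank '[{"dx":0,"dy":0,"dz":1,"roll":0},{"dx":0,"dy":0,"dz":2,"roll":0},{"dx":2.5,"dy":0.3,"dz":2,"roll":0},{"dx":2.8,"dy":0.3,"dz":0,"roll":0},{"dx":2.8,"dy":0.3,"dz":0,"roll":0},{"dx":2.8,"dy":0.3,"dz":0,"roll":0},{"dx":2.8,"dy":0.3,"dz":0,"roll":0},{"dx":2.3,"dy":0.2,"dz":0,"roll":0},{"dx":1,"dy":0,"dz":0,"roll":0},{"dx":0,"dy":0,"dz":0,"roll":0},{"dx":0,"dy":0,"dz":0,"roll":0}]'; python3 st.py 618.3 -266 15 -90
python3 - <<'E'
from h import *
s=robot.snapshot("side");cv2.imwrite("pics/s1.png",cv2.resize(s[230:390,250:470],(660,480)))
E
```

```text
clock: 3.7
tool_pos: [0.6157, -0.2658, 0.0559]
ee_rot: [1.0, 0.0, -0.001, -0.0]
force: [-0.3, -0.1, -0.6]
width: 0.0378
finger_force: 40.5
t 3.7 tcp mm [ 615.7 -265.8   55.9] phi -89.96 w 37.8 ff 40.5 F [-0.3 -0.1 -0.6] j [-0.49  0.44  1.29 -0.    1.41  1.08]
to go cm [ 0.26 -0.02 -4.09] roll -0.04
```

View pics/s1.png

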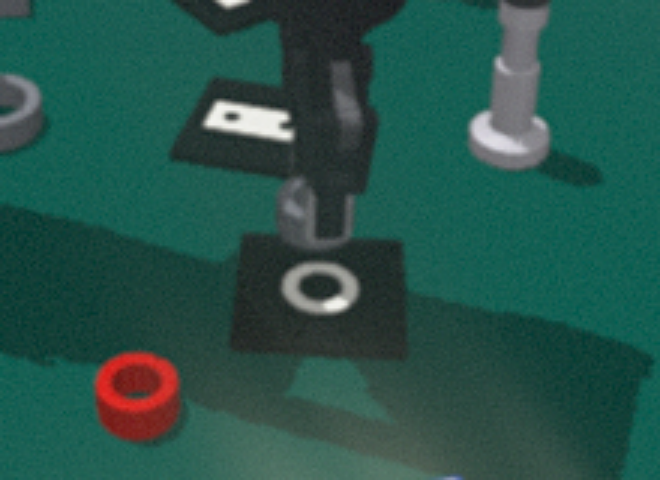

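The ring is held level and sits about 2–3 mm toward −x in the fingers, so I'm correcting for that and lowering it.

```bash
python3 -m crank '[{"dx":0.48,"dy":0,"dz":-1.5,"roll":0},{"dx":0,"dy":0,"dz":-1.2,"roll":0},{"dx":0,"dy":0,"dz":-0.6,"roll":0},{"dx":0,"dy":0,"dz":-0.4,"roll":0},{"dx":0,"dy":0,"dz":-0.2,"roll":0},{"dx":0,"dy":0,"dz":0,"roll":0},{"dx":0,"dy":0,"dz":0,"roll":0}]'; python3 st.py 618.3 -266 16 -90
```

```text
clock: 4.45
tool_pos: [0.6219, -0.266, 0.0179]
ee_rot: [1.0, 0.0, 0.0, 0.0]
force: [0.1, -0.2, -1.3]
width: 0.0379
finger_force: 40.5
t 4.45 tcp mm [ 621.9 -266.    17.9] phi -89.95 w 37.9 ff 40.5 F [ 0.1 -0.2 -1.3] j [-0.49  0.48  1.31 -0.    1.35  1.08]
to go cm [-0.36  0.   -0.19] roll -0.05
```

```bash
python3 -m crank '[{"dx":-0.1,"dy":0,"dz":-0.1,"roll":0},{"dx":0,"dy":0,"dz":-0.1,"roll":0},{"dx":0,"dy":0,"dz":0,"roll":0},{"dx":0,"dy":0,"dz":0,"roll":0}]'; python3 st.py; python3 -m crank '[{"dx":0,"dy":0,"dz":0,"roll":0},{"dx":0,"dy":0,"dz":0,"roll":0},{"dx":0,"dy":0,"dz":0,"roll":0},{"dx":0,"dy":0,"dz":0,"roll":0},{"dx":0,"dy":0,"dz":0,"roll":0},{"dx":0,"dy":0,"dz":1,"roll":0},{"dx":0,"dy":0,"dz":3,"roll":0},{"dx":0,"dy":0,"dz":4,"roll":0}]' 0.75; python3 st.py 440.0 -79 60 -90
python3 - <<'E'
from h import *
s=robot.snapshot("side");cv2.imwrite("pics/s2.png",cv2.resize(s[230:390,250:470],(660,480)))
E
```

```text
clock: 4.85
tool_pos: [0.6207, -0.266, 0.0161]
ee_rot: [1.0, 0.0, 0.0, 0.0]
force: [-0.8, 0.0, 1.8]
width: 0.0377
finger_force: 40.8
t 4.85 tcp mm [ 620.7 -266.    16.1] phi -89.95 w 37.7 ff 40.8 F [-0.8  0.   1.8] j [-0.49  0.48  1.31 -0.    1.34  1.08]
clock: 5.65
tool_pos: [0.619, -0.265, 0.0938]
ee_rot: [1.0, 0.0, -0.003, -0.001]
force: [0.7, -0.8, 0.7]
width: 0.0641
finger_force: 0.0
t 5.65 tcp mm [ 619.  -265.    93.8] phi -89.95 w 64.1 ff 0.0 F [ 0.7 -0.8  0.7] j [-0.49  0.42  1.24 -0.    1.49  1.08]
to go cm [-17.9   18.6   -3.38] roll -0.05
```

View pics/s2.png

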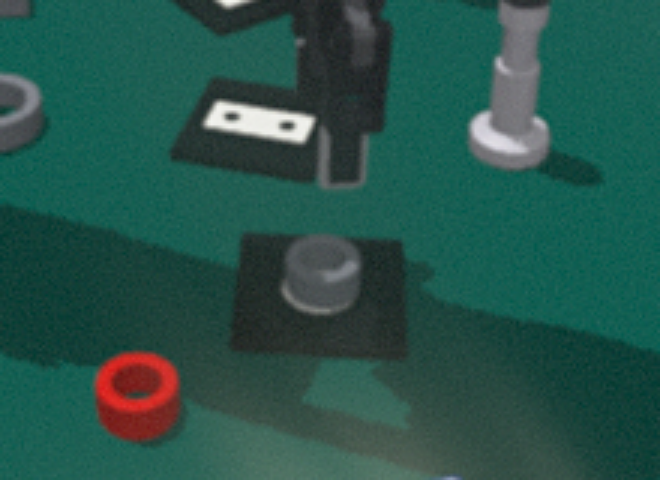

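The small ring (about (322,285) in the crop) sits on its outline, within about 1–2 mm. The large ring is next.

```bash
python3 -m crank '[{"dx":-2.55,"dy":2.66,"dz":0,"roll":4.28},{"dx":-2.55,"dy":2.66,"dz":0,"roll":4.28},{"dx":-2.55,"dy":2.66,"dz":0,"roll":4.28},{"dx":-2.55,"dy":2.66,"dz":0,"roll":4.28},{"dx":-2.55,"dy":2.66,"dz":0,"roll":4.28},{"dx":-2.55,"dy":2.66,"dz":0,"roll":4.28},{"dx":-2.55,"dy":2.66,"dz":0,"roll":4.28},{"dx":0,"dy":0,"dz":0,"roll":0},{"dx":0,"dy":0,"dz":0,"roll":0},{"dx":0,"dy":0,"dz":0,"roll":0}]' 1 40 >/dev/null; python3 st.py 440.5 -79 4 -60
```

```text
t 6.7 tcp mm [443.2 -80.4  96.3] phi -60.03 w 85.5 ff 0.0 F [-0.   0.3  0.7] j [-0.31 -0.07  1.8  -0.    1.41  0.74]
to go cm [-0.27  0.14 -9.23] roll 0.03
```

```bash
python3 -m crank '[{"dx":-0.15,"dy":0.1,"dz":-3,"roll":0},{"dx":0,"dy":0,"dz":-3,"roll":0},{"dx":0,"dy":0,"dz":-1.5,"roll":0},{"dx":0,"dy":0,"dz":-1,"roll":0},{"dx":0,"dy":0,"dz":-0.7,"roll":0},{"dx":0,"dy":0,"dz":0,"roll":0},{"dx":0,"dy":0,"dz":0,"roll":0}]' >/dev/null; python3 st.py;  python3 -m crank '[{"dx":0,"dy":0,"dz":0,"roll":0},{"dx":0,"dy":0,"dz":0,"roll":0},{"dx":0,"dy":0,"dz":0,"roll":0},{"dx":0,"dy":0,"dz":0,"roll":0},{"dx":0,"dy":0,"dz":0,"roll":0},{"dx":0,"dy":0,"dz":0,"roll":0},{"dx":0,"dy":0,"dz":0,"roll":0}]' 0 40 >/dev/null;python3 st.py 431 295 60 -60
```

```text
t 7.4 tcp mm [441.4 -79.1   4.1] phi -60.01 w 85.7 ff 0.0 F [-0.9 -0.7 -0.9] j [-0.3   0.03  1.91 -0.    1.2   0.74]
t 8.1 tcp mm [441.4 -78.9   5. ] phi -59.99 w 60.6 ff 42.1 F [-1.3  0.6  5.5] j [-0.3   0.03  1.91 -0.    1.21  0.74]
to go cm [-1.04 37.39  5.5 ] roll -0.01
```

```bash
python3 -m crank '[{"dx":0,"dy":0,"dz":1,"roll":0},{"dx":0,"dy":0,"dz":2.5,"roll":0},{"dx":0,"dy":1,"dz":2.5,"roll":0},{"dx":-0.1,"dy":3,"dz":0,"roll":0},{"dx":-0.1,"dy":4.3,"dz":0,"roll":0},{"dx":-0.1,"dy":4.3,"dz":0,"roll":0},{"dx":-0.1,"dy":4.3,"dz":0,"roll":0},{"dx":-0.1,"dy":4.3,"dz":0,"roll":0},{"dx":-0.1,"dy":4.3,"dz":0,"roll":0},{"dx":-0.1,"dy":4.3,"dz":0,"roll":0},{"dx":-0.1,"dy":4.3,"dz":0,"roll":0},{"dx":-0.2,"dy":2.5,"dz":0,"roll":0}]'>/dev/null; python3 -m crank '[{"dx":0,"dy":0.8,"dz":-1,"roll":0},{"dx":0,"dy":0,"dz":0,"roll":0},{"dx":0,"dy":0,"dz":0,"roll":0}]'>/dev/null; python3 st.py 431 295 13 -60
python3 - <<'E'
from h import *
s=robot.snapshot("side");cv2.imwrite("pics/s3.png",cv2.resize(s[140:260,180:340],(640,480)))
E
```

```text
t 9.6 tcp mm [429.9 294.   52.4] phi -60.02 w 60.4 ff 44.4 F [-0.1  0.2 -2.6] j [ 0.49  0.13  1.69 -0.    1.33  1.54]
to go cm [ 0.11  0.1  -3.94] roll 0.02
```

View pics/s3.png

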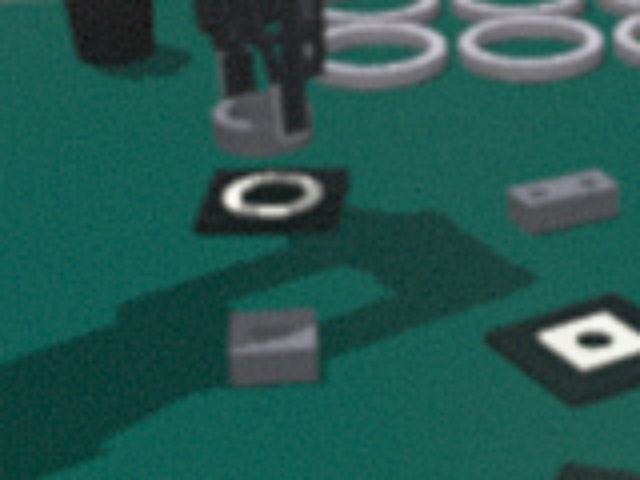

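Run:
```python
from h import *
p=robot.observe()["tool_pos"]
u=proj("side",[p[0],p[1],p[2]+.005]);print("centre expected in crop",(u-[180,140])*4)
for x in (-.031,.031):print((proj("side",[p[0]+x,p[1],p[2]+.005])-[180,140])*4)
print("pad",(proj("side",[.431,.295,.008])-[180,140])*4)
```

```text
centre expected in crop [264.75302811 121.47338251]
[215.19201748 123.86525451]
[314.11903689 119.09092152]
pad [272.59620714 193.18714303]
```

The observed silhouette (213–312 px) is within about 1.5 mm of the prediction, so I'll lower the ring.

```bash
python3 -m crank '[{"dx":0.2,"dy":0.1,"dz":-1.5,"roll":0},{"dx":0,"dy":0,"dz":-1.2,"roll":0},{"dx":0,"dy":0,"dz":-0.7,"roll":0},{"dx":0,"dy":0,"dz":-0.4,"roll":0},{"dx":0,"dy":0,"dz":-0.1,"roll":0},{"dx":0,"dy":0,"dz":0,"roll":0},{"dx":0,"dy":0,"dz":0,"roll":0}]' >/dev/null; python3 st.py 432 295 13 -60
```

```text
t 10.35 tcp mm [432.9 296.6  14.9] phi -59.99 w 60.5 ff 44.4 F [ 0.2  0.  -1.9] j [ 0.49  0.18  1.72 -0.    1.25  1.54]
to go cm [-0.09 -0.16 -0.19] roll -0.01
```

Next I lower the last 2 mm, release, lift and head for the square (opening 1, closing along x at phi 1.7 or −88.3).

```bash
python3 -m crank '[{"dx":0,"dy":-0.1,"dz":-0.1,"roll":0},{"dx":0,"dy":0,"dz":-0.1,"roll":0},{"dx":0,"dy":0,"dz":0,"roll":0},{"dx":0,"dy":0,"dz":0,"roll":0}]' >/dev/null; python3 st.py; python3 -m crank '[{"dx":0,"dy":0,"dz":0,"roll":0},{"dx":0,"dy":0,"dz":0,"roll":0},{"dx":0,"dy":0,"dz":0,"roll":0},{"dx":0,"dy":0,"dz":0,"roll":0},{"dx":0,"dy":0,"dz":0,"roll":0},{"dx":0,"dy":0,"dz":1,"roll":0},{"dx":0,"dy":0,"dz":3,"roll":0},{"dx":0,"dy":0,"dz":4,"roll":0}]' 1 > /dev/null; python3 st.py 438.4 84.4 60 -88.3
```

```text
t 10.75 tcp mm [432.8 295.5  13.1] phi -59.98 w 61.0 ff 44.9 F [-2.3 -0.2  2.7] j [ 0.49  0.18  1.72 -0.    1.24  1.54]
t 11.55 tcp mm [430.9 294.5  91.5] phi -59.99 w 85.6 ff 0.0 F [ 0.7  0.4 -0.6] j [ 0.49  0.1   1.64 -0.    1.41  1.54]
to go cm [  0.75 -21.01  -3.15] roll -28.31
```

```bash
python3 -m crank '[{"dx":0.1,"dy":-3,"dz":0,"roll":-4.04},{"dx":0.1,"dy":-3,"dz":0,"roll":-4.04},{"dx":0.1,"dy":-3,"dz":0,"roll":-4.04},{"dx":0.1,"dy":-3,"dz":0,"roll":-4.04},{"dx":0.1,"dy":-3,"dz":0,"roll":-4.04},{"dx":0.1,"dy":-3,"dz":0,"roll":-4.04},{"dx":0.1,"dy":-3,"dz":0,"roll":-4.04},{"dx":0,"dy":0,"dz":0,"roll":0},{"dx":0,"dy":0,"dz":0,"roll":0},{"dx":0,"dy":0,"dz":0,"roll":0}]' 0.85 40 >/dev/null; python3 st.py 438 84.4 6 -88.3
```

```text
t 12.55 tcp mm [439.7  86.   92.8] phi -88.21 w 72.6 ff 0.0 F [0.1 0.7 0.4] j [ 0.07 -0.07  1.81  0.    1.4   1.61]
to go cm [-0.17 -0.16 -8.68] roll -0.09
```

```bash
python3 -m crank '[{"dx":-0.1,"dy":-0.1,"dz":-3,"roll":0},{"dx":0,"dy":0,"dz":-2.8,"roll":0},{"dx":0,"dy":0,"dz":-1.4,"roll":0},{"dx":0,"dy":0,"dz":-0.9,"roll":0},{"dx":0,"dy":0,"dz":-0.5,"roll":0},{"dx":0,"dy":0,"dz":0,"roll":0},{"dx":0,"dy":0,"dz":0,"roll":0}]' >/dev/null; python3 st.py;  python3 -m crank '[{"dx":0,"dy":0,"dz":0,"roll":0},{"dx":0,"dy":0,"dz":0,"roll":0},{"dx":0,"dy":0,"dz":0,"roll":0},{"dx":0,"dy":0,"dz":0,"roll":0},{"dx":0,"dy":0,"dz":0,"roll":0},{"dx":0,"dy":0,"dz":0,"roll":0},{"dx":0,"dy":0,"dz":0,"roll":0}]' 0 40 >/dev/null;python3 st.py 612.8 73.9 60 -62.9
```

```text
t 13.25 tcp mm [439.3  84.6   7.2] phi -88.24 w 72.7 ff 0.0 F [-0.3 -0.1  0.4] j [ 0.06  0.02  1.91 -0.    1.21  1.6 ]
t 13.95 tcp mm [439.4  84.3   7.4] phi -88.28 w 44.8 ff 43.1 F [-0.3  0.3  6.5] j [ 0.06  0.02  1.91 -0.    1.21  1.6 ]
to go cm [17.34 -1.04  5.26] roll 25.38
```

```bash
python3 -m crank '[{"dx":0,"dy":0,"dz":1,"roll":0},{"dx":0,"dy":0,"dz":2,"roll":0},{"dx":0,"dy":0,"dz":2,"roll":0},{"dx":2.88,"dy":-0.17,"dz":0,"roll":4.23},{"dx":2.88,"dy":-0.17,"dz":0,"roll":4.23},{"dx":2.88,"dy":-0.17,"dz":0,"roll":4.23},{"dx":2.88,"dy":-0.17,"dz":0,"roll":4.23},{"dx":2.88,"dy":-0.17,"dz":0,"roll":4.23},{"dx":2.88,"dy":-0.17,"dz":0,"roll":4.23},{"dx":0,"dy":0,"dz":0,"roll":0},{"dx":0,"dy":0,"dz":0,"roll":0}]'>/dev/null; python3 st.py 612.8 73.9 15.5 -62.9
python3 - <<'E'
from h import *
s=robot.snapshot("side");cv2.imwrite("pics/s4.png",cv2.resize(s[160:280,240:420],(720,480)))
p=robot.observe()["tool_pos"]
print("held centre",(proj("side",[p[0],p[1],p[2]+.003])-[240,160])*4,"pad",(proj("side",[.6128,.0739,.008])-[240,160])*4)
E
```

```text
t 15.05 tcp mm [610.4  74.1  54.9] phi -62.94 w 44.5 ff 42.2 F [ 0.4  0.3 -2.3] j [0.03 0.33 1.45 0.   1.37 1.13]
to go cm [ 0.24 -0.02 -3.94] roll 0.04
held centre [347.84656616 177.32057563] pad [353.34760527 259.06752351]
```

View pics/s4.png

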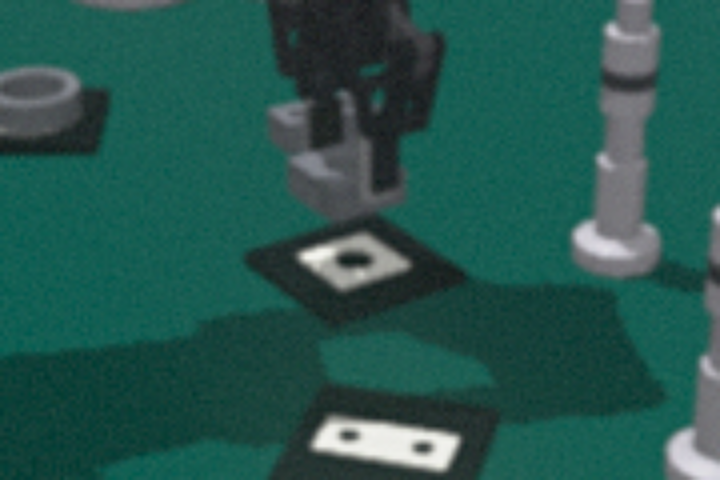

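The square is held level and is centred where predicted (347 px). The block behind it is the bar. Lowering.

```bash
python3 -m crank '[{"dx":0.2,"dy":0,"dz":-1.4,"roll":0},{"dx":0,"dy":0,"dz":-1.2,"roll":0},{"dx":0,"dy":0,"dz":-0.7,"roll":0},{"dx":0,"dy":0,"dz":-0.3,"roll":0},{"dx":0,"dy":0,"dz":-0.1,"roll":0},{"dx":0,"dy":0,"dz":0,"roll":0},{"dx":0,"dy":0,"dz":0,"roll":0}]' >/dev/null; python3 st.py 612.8 73.9 15.5 -62.9
```

```text
t 15.8 tcp mm [613.8  74.2  20. ] phi -62.89 w 44.7 ff 42.2 F [ 0.8 -0.6 -2.3] j [ 0.03  0.36  1.47 -0.    1.31  1.13]
to go cm [-0.1  -0.03 -0.45] roll -0.01
```

```bash
python3 -m crank '[{"dx":-0.1,"dy":0,"dz":-0.2,"roll":0},{"dx":0,"dy":0,"dz":-0.15,"roll":0},{"dx":0,"dy":0,"dz":-0.1,"roll":0},{"dx":0,"dy":0,"dz":0,"roll":0},{"dx":0,"dy":0,"dz":0,"roll":0}]' >/dev/null; python3 st.py; python3 -m crank '[{"dx":0,"dy":0,"dz":0,"roll":0},{"dx":0,"dy":0,"dz":0,"roll":0},{"dx":0,"dy":0,"dz":0,"roll":0},{"dx":0,"dy":0,"dz":0,"roll":0},{"dx":0,"dy":0,"dz":0,"roll":0},{"dx":0,"dy":0,"dz":1,"roll":0},{"dx":0,"dy":0,"dz":3,"roll":0},{"dx":0,"dy":0,"dz":3,"roll":0},{"dx":0,"dy":0,"dz":0,"roll":0}]' 0.8 > /dev/null; python3 st.py 614.5 256.5 60 -69
```

```text
t 16.3 tcp mm [612.4  74.2  15.5] phi -62.89 w 44.2 ff 42.7 F [-2.9  0.2  1.9] j [ 0.03  0.36  1.48 -0.    1.3   1.13]
t 17.2 tcp mm [616.1  74.3  91.7] phi -62.89 w 68.1 ff 0.0 F [0.5 0.5 1.6] j [ 0.03  0.3   1.4  -0.    1.43  1.13]
to go cm [-0.16 18.22 -3.17] roll -6.11
```

```bash
python3 -m crank '[{"dx":0,"dy":3.03,"dz":0,"roll":-1.02},{"dx":0,"dy":3.03,"dz":0,"roll":-1.02},{"dx":0,"dy":3.03,"dz":0,"roll":-1.02},{"dx":0,"dy":3.03,"dz":0,"roll":-1.02},{"dx":0,"dy":3.03,"dz":0,"roll":-1.02},{"dx":0,"dy":3.03,"dz":0,"roll":-1.02},{"dx":0,"dy":0,"dz":0,"roll":0},{"dx":0,"dy":0,"dz":0,"roll":0},{"dx":0,"dy":0,"dz":0,"roll":0}]' 0.75 40 >/dev/null; python3 st.py 614.5 256.5 7 -69
```

```text
t 18.1 tcp mm [612.3 254.9  84.6] phi -69.05 w 64.1 ff 0.0 F [ 0.  -1.4 -0.9] j [ 0.31  0.4   1.28 -0.    1.46  1.51]
to go cm [ 0.22  0.16 -7.76] roll 0.05
```

```bash
python3 -m crank '[{"dx":0.15,"dy":0.1,"dz":-3,"roll":0},{"dx":0,"dy":0,"dz":-2,"roll":0},{"dx":0,"dy":0,"dz":-1.4,"roll":0},{"dx":0,"dy":0,"dz":-0.8,"roll":0},{"dx":0,"dy":0,"dz":-0.4,"roll":0},{"dx":0,"dy":0,"dz":0,"roll":0},{"dx":0,"dy":0,"dz":0,"roll":0}]' >/dev/null; python3 st.py 614.5 256 7 -69
```

```text
t 18.8 tcp mm [614.6 257.1  10.1] phi -69.02 w 64.2 ff 0.0 F [ 0.6  0.  -0.3] j [ 0.31  0.47  1.35 -0.    1.32  1.52]
to go cm [-0.01 -0.11 -0.31] roll 0.02
```

```bash
python3 -m crank '[{"dx":0,"dy":0,"dz":-0.3,"roll":0},{"dx":0,"dy":0,"dz":0,"roll":0},{"dx":0,"dy":0,"dz":0,"roll":0}]'>/dev/null; python3 -m crank '[{"dx":0,"dy":0,"dz":0,"roll":0},{"dx":0,"dy":0,"dz":0,"roll":0},{"dx":0,"dy":0,"dz":0,"roll":0},{"dx":0,"dy":0,"dz":0,"roll":0},{"dx":0,"dy":0,"dz":0,"roll":0},{"dx":0,"dy":0,"dz":0,"roll":0},{"dx":0,"dy":0,"dz":0,"roll":0},{"dx":0,"dy":0,"dz":0,"roll":0}]' 0 40 >/dev/null;python3 st.py 606.8 -106.2 60 -113.4
```

```text
t 19.9 tcp mm [614.1 257.    6.2] phi -69.01 w 27.0 ff 41.4 F [1.3 0.  2.7] j [ 0.31  0.47  1.35 -0.    1.32  1.52]
to go cm [ -0.73 -36.32   5.38] roll -44.39
```

```bash
python3 -m crank '[{"dx":0,"dy":0,"dz":1,"roll":0},{"dx":0,"dy":0,"dz":3,"roll":0},{"dx":0,"dy":0,"dz":3,"roll":0},{"dx":0,"dy":0,"dz":0,"roll":0}]'>/dev/null; python3 -m crank '[{"dx":-0.06,"dy":-3.3,"dz":0,"roll":-4.035},{"dx":-0.06,"dy":-3.3,"dz":0,"roll":-4.035},{"dx":-0.06,"dy":-3.3,"dz":0,"roll":-4.035},{"dx":-0.06,"dy":-3.3,"dz":0,"roll":-4.035},{"dx":-0.06,"dy":-3.3,"dz":0,"roll":-4.035},{"dx":-0.06,"dy":-3.3,"dz":0,"roll":-4.035},{"dx":-0.06,"dy":-3.3,"dz":0,"roll":-4.035},{"dx":-0.06,"dy":-3.3,"dz":0,"roll":-4.035},{"dx":-0.06,"dy":-3.3,"dz":0,"roll":-4.035},{"dx":-0.06,"dy":-3.3,"dz":0,"roll":-4.035},{"dx":-0.06,"dy":-3.3,"dz":0,"roll":-4.035},{"dx":0,"dy":0,"dz":-1,"roll":0}]'>/dev/null;python3 -m crank '[{"dx":0,"dy":0,"dz":-1,"roll":0},{"dx":0,"dy":0,"dz":0,"roll":0},{"dx":0,"dy":0,"dz":0,"roll":0}]'>/dev/null; python3 st.py 606.8 -106.2 14.5 -113.4
python3 - <<'E'
from h import *
s=robot.snapshot("side");cv2.imwrite("pics/s5.png",cv2.resize(s[200:320,240:420],(720,480)))
p=robot.observe()["tool_pos"]
print("held centre",(proj("side",[p[0],p[1],p[2]+.004])-[240,200])*4,"pad",(proj("side",[.6068,-.1062,.008])-[240,200])*4)
E
```

```text
t 21.8 tcp mm [ 606.4 -104.6   54.3] phi -113.3 w 26.7 ff 40.9 F [-0.9  0.4 -2.2] j [-0.26  0.33  1.45  0.    1.37  1.71]
to go cm [ 0.04 -0.16 -3.98] roll -0.1
held centre [386.77202707 185.67642093] pad [385.86711087 280.6811343 ]
```

View pics/s5.png

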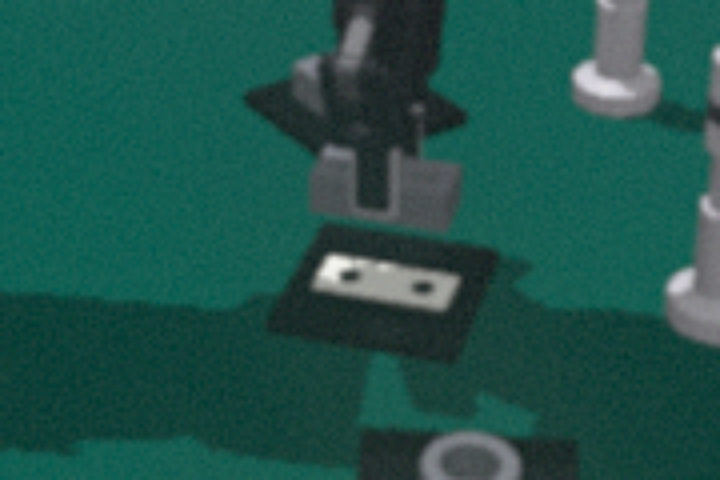

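The bar spans 310–462 px, so its centre is at 386 as predicted, and it is parallel to the outline. Lowering.

```bash
python3 -m crank '[{"dx":0.05,"dy":-0.1,"dz":-1.4,"roll":0},{"dx":0,"dy":0,"dz":-1.2,"roll":0},{"dx":0,"dy":0,"dz":-0.7,"roll":0},{"dx":0,"dy":0,"dz":-0.3,"roll":0},{"dx":0,"dy":0,"dz":-0.1,"roll":0},{"dx":0,"dy":0,"dz":0,"roll":0},{"dx":0,"dy":0,"dz":0,"roll":0}]' >/dev/null; python3 st.py 606.8 -106.2 14.5 -113.4
```

```text
t 22.55 tcp mm [ 608.1 -107.2   19.4] phi -113.4 w 27.3 ff 40.9 F [-0.5  0.1 -2.6] j [-0.27  0.36  1.48 -0.    1.3   1.71]
to go cm [-0.13  0.1  -0.49] roll -0.0
```

```bash
python3 -m crank '[{"dx":-0.1,"dy":0.1,"dz":-0.2,"roll":0},{"dx":0,"dy":0,"dz":-0.2,"roll":0},{"dx":0,"dy":0,"dz":-0.1,"roll":0},{"dx":0,"dy":0,"dz":0,"roll":0},{"dx":0,"dy":0,"dz":0,"roll":0}]' >/dev/null; python3 st.py; python3 -m crank '[{"dx":0,"dy":0,"dz":0,"roll":0},{"dx":0,"dy":0,"dz":0,"roll":0},{"dx":0,"dy":0,"dz":0,"roll":0},{"dx":0,"dy":0,"dz":0,"roll":0},{"dx":0,"dy":0,"dz":0,"roll":0},{"dx":0,"dy":0,"dz":1,"roll":0},{"dx":0,"dy":0,"dz":3,"roll":0},{"dx":0,"dy":0,"dz":3,"roll":0},{"dx":-1,"dy":0,"dz":3,"roll":0},{"dx":-4,"dy":0,"dz":2,"roll":0},{"dx":-4,"dy":0,"dz":1,"roll":0},{"dx":-4,"dy":0,"dz":1,"roll":0}]' 0.8 > /dev/null; python3 -m crank '[{"dx":-4,"dy":0,"dz":1,"roll":0},{"dx":-4,"dy":0,"dz":1,"roll":0},{"dx":-4,"dy":-2,"dz":0,"roll":0},{"dx":-2,"dy":-4,"dz":0,"roll":0},{"dx":-2,"dy":-4,"dz":0,"roll":0},{"dx":0,"dy":-4,"dz":0,"roll":0},{"dx":0,"dy":-4,"dz":0,"roll":0},{"dx":0,"dy":-4,"dz":0,"roll":0},{"dx":0,"dy":0,"dz":0,"roll":0}]'>/dev/null; python3 st.py
python3 - <<'E'
from h import *
cv2.imwrite("pics/t6.png",robot.snapshot("top"));cv2.imwrite("pics/s6.png",robot.snapshot("side"))
E
```

```text
t 23.05 tcp mm [ 606.7 -106.    14.2] phi -113.39 w 26.9 ff 41.2 F [-0.9  0.9  0.8] j [-0.26  0.36  1.48 -0.    1.29  1.71]
t 25.15 tcp mm [ 316.1 -330.   174.3] phi -113.66 w 68.3 ff 0.0 F [-0.   0.8  0.1] j [-0.93 -0.1   1.67 -0.    1.57  1.05]
```

View pics/t6.png

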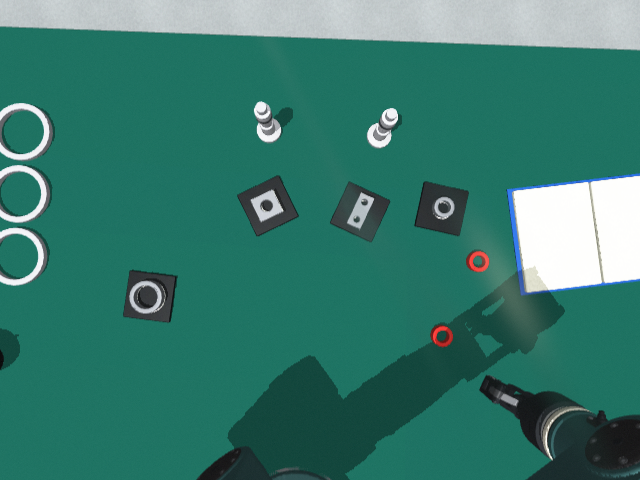

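View pics/s6.png

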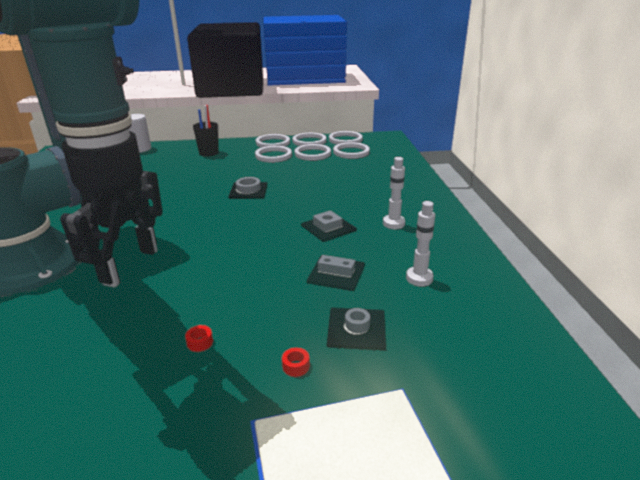

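All four masters are on their pads: square (267,206), bar (361,210), small ring (443,208) and large ring (147,296). The micrometers haven't moved. I'll check the numbers before handing in.

Run:
```python
from h import *
t=cv2.imread("pics/t6.png")
G=dict(large=((147,296),(431,295)),square=((267,206),(612.9,73.9)),bar=((361,210),(606.9,-106.2)),small=((443,208),(618.2,-265.9)))
for k,(a,g) in G.items():
    c=blob(t,a);W=np.array([at("top",q[0],.028)[:2] for q in c],np.float32)*1000
    r=cv2.minAreaRect(W);print(k,"err mm",(np.array(r[0])-g).round(1),np.round(r[1],1),round(r[2],1))
```

```text
large err mm [ 1.6 -3.5] [61.8 67.3] 1.6
square err mm [-1.7 -0.5] [48.7 49.2] 27.1
bar err mm [-10.6   1.7] [90.8 56.5] 7.3
small err mm [-0.7  3.3] [39.1 44.8] 46.6
```

Run:
```python
from h import *
t=cv2.imread("pics/t6.png")
G=dict(large=((147,296),(431,295)),square=((267,206),(612.9,73.9)),bar=((361,210),(606.9,-106.2)),small=((443,208),(618.2,-265.9)))
for k,(a,g) in G.items():
    for th in(110,140):
        m=(t.min(2)>th).astype(np.uint8);cs,_=cv2.findContours(m,0,1)
        c=min([c for c in cs if cv2.contourArea(c)>40],key=lambda c:np.hypot(*(cen(c)-a)))
        W=np.array([at("top",q[0],.028)[:2] for q in c],np.float32)*1000
        r=cv2.minAreaRect(W);print(k,th,"err",(np.array(r[0])-g).round(1),np.round(r[1],1),round(r[2],1))
```

```text
large 110 err [-0.6 -0.4] [63.1 59.9] 28.6
large 140 err [0.8 0. ] [60.6 59.2] 16.2
square 110 err [-1.6 -0.9] [46.6 48.3] 27.1
square 140 err [-1.4 -0.4] [45.9 47.1] 27.1
bar 110 err [0.4 1.6] [28.1 65.7] 65.1
bar 140 err [0.3 1.4] [27.3 63.7] 66.4
small 110 err [-1.6  2.3] [42.1 36.4] 1.4
small 140 err [-0.6  2.3] [40.1 36.5] 1.8
```

All four are within 3 mm and 2 degrees, so I'm handing the job in.

```bash
python3 -c "
from cell import robot
print(robot.job_done())"
```

```text
the job is handed in; nothing more can be done
None
```

I handed the job in at about 25 s with all four masters released flat on their own pads, each measured within 3 mm of centre, the square and bar within 2° of their outlines, and both micrometers standing where they were; no verdict came back.

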